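# Roll the jar up the cradle's ramp and secure it

### The job

Slowly push the lying sample jar up the ramp of the metal cradle with your fingertips, without letting it roll back, until it drops into the seat against the stop at the top. Then push the hinged hold-down arm over until it lies fully down over the jar. Do not grasp or lift the jar, be gentle with it, and leave everything else on the desk where it is.

Things in the scene. Friction and masses are not known exactly. Their poses are not given: they have to be found in the camera images.
- cradle: Grey metal cradle with a ramp, fixed, 208 x 78 mm. Origin: centre of its underside; x points up the ramp, z up. In mm: level landing, z = 8, x = -100 to -55, with a 2 mm back lip; 10 degree slope to the crest (x = 47, z = 26); 3.5 mm step down to the seat floor (z = 22.5), ending at the stop face (x = 75.5). Track 62 wide between side rails that stand 8 above it
- jar: White plastic jar with screw cap, a closed cylinder 34 mm in diameter and 56 mm long, about 35 g, lying across the track on the landing at the foot of the ramp; it rolls freely. Origin: centre of its bottom face; z runs along the jar to the cap. It turns as it rolls: use jar_mid for its place
- jar_mid (a point): The point on the jar's axis midway along it (17 mm above the track it lies on)
- seat (a point): Where jar_mid is when the jar lies in the seat and touches the stop (x = 58.5, y = 0, z = 39.5 mm in the cradle's frame). The stop block behind it is 62 mm wide, reaches to x = 91.5 and z = 50 mm
- hold_down (a joint): Angle of the hold-down arm, a dark flat steel bar 42 x 16 x 6 mm hinged above the stop block on an axis across the ramp: 0 = upright, negative = leaning away from the ramp (the start), 1.57 = fully down, level, over the seated jar with 1.5 mm to spare. Friction holds it at any angle; 1 N at its end moves it. When it is down the jar cannot enter the seat
- bar_tip (a point): Middle of the free end of the hold-down arm
- bar_hinge (a point): Middle of the hold-down arm's hinge axis (at x = 86, y = 0, z = 61 mm of the cradle's frame)
- beaker: Clear beaker, 57 mm across, 66 mm high, to be left alone; origin at the centre of its underside
- bottle_white: White capped bottle, 28 mm across, 44 mm high, standing beyond the ramp; to be left alone; origin at the centre of its underside
- vial_3: Brown vial with white cap, 22 mm across, 55 mm high, standing beyond the ramp; to be left alone; origin at the centre of its underside
- petri_dish: Clear flat dish, 55 mm across, 14 mm high, to be left alone; origin at the centre of its underside
There are look-alikes about, which are no part of the job. Leave any green look-alike of the jar alone. There is more than one size of the cradle; the one meant has the size given above.

How it is judged:
By the outcome, as a careful person would: the job done as asked, in the order asked, and still so for the second after the job is handed in, with the robot touching nothing.
It also fails if it takes over 54 s, if anything falls off the work surface, if the arm or the gripper's body presses on something with over 40 N, if the wrist force passes 120 N, or if a joint passes its speed limit or range.

### The arm

A 6-joint arm with a two-finger parallel gripper is mounted at the origin on a cart in front of the work surface, level with it; the furniture and walls round the work are solid. World frame = base frame: x ahead of the robot, y to its left, z up, the work surface at z = 0. Lengths are in m, angles in rad, forces in N, time in s.
With the tool pointing down it reaches from about 0.275 to 0.875 m from the base axis. Payload 12.5 kg.
Tool frame: the origin (TCP) lies on the centre line of the jaws, within the pads' length; the fingertips stand r.finger_overhang ahead of it and the grasp point (between the pads) lies 3 mm ahead of it (r.finger_overhang is the distance from the TCP to the fingertips, in m); z points along the fingers, y is the line along which they close (so a half turn about z gives the same grasp; the last joint's range is limited). The gripper opens to 85 mm and grips with 20 to 120 N. Pads are 22 mm wide; open, the fingers measure 114 mm over their backs; the gripper's body (76 mm by 85 mm) begins 54 mm behind the grasp point. The pads swing forward as they close: fully open they stand 13 mm farther back than shut.
Start: joints at [1.115, 0.351, 1.652, -0, 1.139, -0.085], TCP at [0.199, 0.513, 0.253] pointing down, gripper open.
Joint ranges: [-2.75, 2.75], [-0.79, 2.1], [0.01, 2.65], [-1.57, 4.71], [0.07, 3.14], [-2.87, 2.87]. Speed limits (rad/s): [2.22, 2.22, 2.79, 3.14, 3.14, 3.14].

### API

Orientations are given as a unit quaternion [x, y, z, w].
In Python, from cell import r, optics gives the robot as it stands. The module is installed in compiled form; this text tells all that it offers. Calls block until the motion is done:
- r.move_to(position, orientation): joint-space move of the TCP to a pose.
- r.move_linear(position, rot=None, vel=0.15): straight line of the TCP; rot=None keeps the orientation; vel is the mean speed in m/s.
- r.set_joints(angles): joint-space move.
- r.set_gripper(opening, squeeze=None): opening from 0.0 (shut) to 1.0 (fully open); squeeze is the grip in N (None keeps the last); returns when the fingers have stopped.
- r.sleep(seconds).
- r.inverse_kinematics(position, orientation): joint angles nearest the present ones, or None.
- optics.get_image(name): name is "side" or "top" or "wrist"; returns a dict with "pixels" (420x560x3 uint8, red, green, blue), "depth" (420x560 float32, m along the optical axis (not along the pixel's ray), 0 where there is no reading), "fx", "fy", "cx", "cy" (pixels), "D" ([k1, k2, p1, p2, k3] as OpenCV has them; the pictures are not rectified), "camera_from_world" (4x4, takes a point from world to camera coordinates); the wrist camera has in their place "mount" (4x4, takes a point from camera to tool coordinates, whose origin is the TCP and whose axes are the flange's). Camera axes: x right, y down, z forward; pixel columns grow to the right and rows downward; lengths in m; the calibration is good to about 2 mm. A picture is of the moment at which its call begins: read the wrist's pose just before it.
A pose or a line that the arm cannot do raises r.PlanningError and nothing moves.
- r.hand_in(): hands the job in; it is judged then, once.
Readings, each from a call of its own:
- r.current_t(): time.
- r.current_q(): joint angles.
- r.current_qvel(): joint speeds.
- r.current_effort(): joint torques, N m.
- r.current_tool_pos(): TCP position.
- r.current_ee_rot(): TCP orientation.
- r.current_contact_force(): force on the tool from outside, world axes, zero at the start.
- r.current_torque(): the same for the moment, N m.
- r.current_opening(): opening from 0.0 (shut) to 1.0 (fully open).
- r.current_finger_force(): force on a finger pad.
Only numpy, scipy, OpenCV 4.12 (cv2) and the standard library are available. Lean on these libraries where they do the work, as an engineer would, in place of code of your own. Each camera call takes 0.05 s, during which the arm holds its last target. There are 200 camera calls.

## Working session

There is one attempt and no reset: what is moved stays moved. The work goes in short steps, each a Python script; the robot and the scene stay as the last script left them, time stands still between calls to the robot, and variables do not carry over. Pictures are saved under pics/ and viewed, at most 10 in all, crops included, and the job is handed in when it is done.

```bash
mkdir -p pics; python3 - <<'E'
from cell import r, optics
import cv2,pickle
for n in("top","side"):
    d=optics.get_image(n); pickle.dump(d,open(f"{n}.pkl","wb")); cv2.imwrite(f"pics/{n}0.png",d["pixels"][:,:,::-1])
print(r.finger_overhang,r.current_ee_rot(),r.current_t())
E
```

```text
0.022 [ 1.84345149e-01  9.82861436e-01 -4.93901580e-04 -1.42705551e-04] 0.1
```

View pics/top0.png

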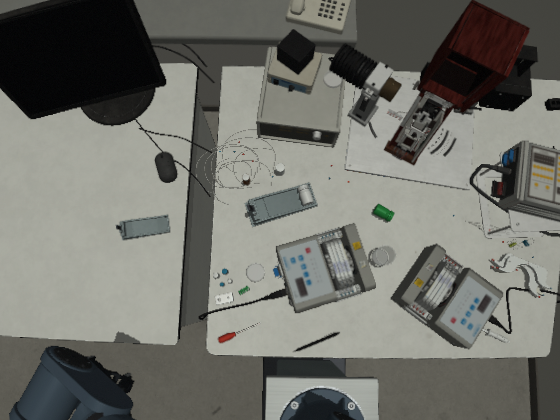

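View pics/side0.png

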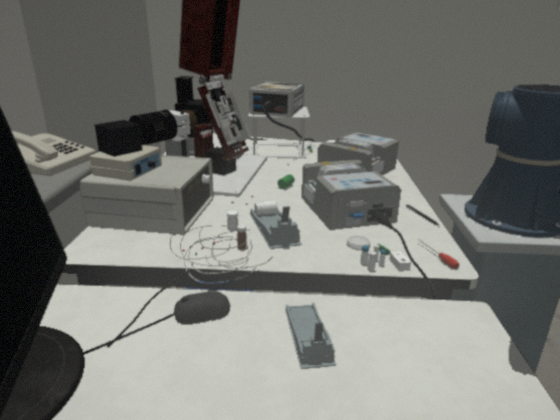

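Cradle candidates in the top view are (281,203), with the white jar at (306,192), and a smaller one at (145,227) on the other desk. The jar candidates are white (306,192) and green (383,212). The white jar lies on the larger cradle, so I'll check that one in a crop and by measured size.

```bash
cat > h.py <<'E'
import numpy as np,cv2,pickle
def K(d): return np.array([[d["fx"],0,d["cx"]],[0,d["fy"],d["cy"]],[0,0,1.]])
def at_z(d,uv,z,T=None):
    "pixel -> world at height z"
    T=np.linalg.inv(d["camera_from_world"]) if T is None else T
    p=cv2.undistortPoints(np.array([[uv]],float),K(d),np.array(d["D"],float)).ravel()
    v=T[:3,:3]@[p[0],p[1],1]; o=T[:3,3]; return o+v*(z-o[2])/v[2]
def proj(d,P,M=None):
    M=d["camera_from_world"] if M is None else M
    return cv2.projectPoints(np.array(P,float).reshape(-1,3),cv2.Rodrigues(M[:3,:3])[0],M[:3,3],K(d),np.array(d["D"],float))[0].reshape(-1,2)
E
python3 - <<'E'
from h import *
d=pickle.load(open("top.pkl","rb"))
c=d["pixels"][150:250,225:405]; cv2.imwrite("pics/crop1.png",cv2.resize(c,None,fx=4.4,fy=4.4,interpolation=cv2.INTER_CUBIC)[:,:,::-1])
M=np.linalg.inv(d["camera_from_world"]);print(M[:3,3],d["fx"])
for a,b in(((248,213),(316,196)),((120,230),(170,224))): print(at_z(d,a,.01),at_z(d,b,.01),np.linalg.norm(at_z(d,a,.01)-at_z(d,b,.01)))
E
```

```text
[0.36853697 0.14734318 1.20527614] 407.5050849741314
[0.61950909 0.2259255  0.01      ] [0.67737924 0.02205935 0.01      ] 0.21192064853780684
[0.55745524 0.60889788 0.01      ] [0.57987022 0.45836459 0.01      ] 0.1521929732791339
```

View pics/crop1.png

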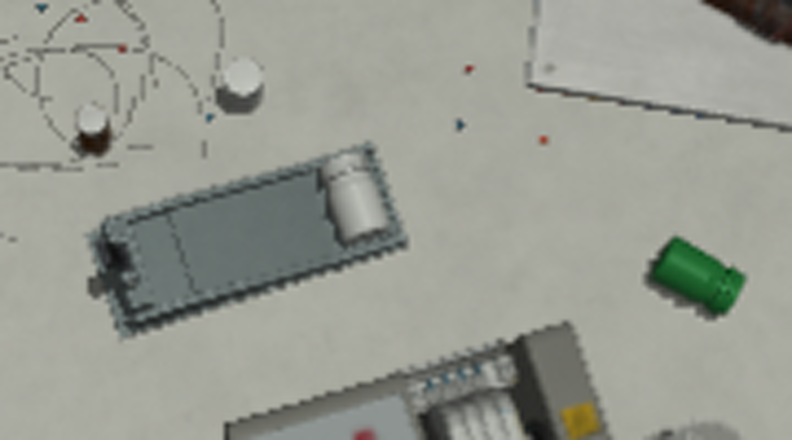

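The crop shows the white jar at about (306,192) on the 212 mm cradle. The other cradle measures 152 mm and the green jar stands off to the side, so the target is clear. Next I'll go above it for a close look.

```bash
cat >> h.py <<'E'
from scipy.spatial.transform import Rotation as Ro
def quat(yaw,s=1):
    x=s*np.array([np.cos(yaw),np.sin(yaw),0]); z=np.array([0,0,-1.]); return Ro.from_matrix(np.column_stack([x,np.cross(z,x),z])).as_quat()
E
python3 - <<'E'
from h import *
from cell import r,optics
yaw=np.arctan2(.962,-.273)
for s in(1,-1): print(s,np.round(r.inverse_kinematics([.648,.124,.28],quat(yaw,s)),2))
s=min((1,-1),key=lambda s:abs(r.inverse_kinematics([.648,.124,.28],quat(yaw,s))[5]))
r.set_gripper(.2)
r.move_to([.62,.13,.30],quat(yaw,s))
T=np.eye(4);T[:3,:3]=Ro.from_quat(r.current_ee_rot()).as_matrix();T[:3,3]=r.current_tool_pos()
d=optics.get_image("wrist"); d["T"]=T@d["mount"]; pickle.dump(d,open("w1.pkl","wb"))
cv2.imwrite("pics/w1.png",d["pixels"][:,:,::-1]); print(s,d["mount"].round(3),d["T"].round(3),r.current_t())
E
```

```text
1 [ 0.12  0.53  1.31 -0.    1.3  -0.16]Traceback (most recent call last):
  File "<stdin>", line 4, in <module>
    return _wrapfunc(a, 'round', decimals=decimals, out=out)
    return _wrapit(obj, method, *args, **kwds)
    result = getattr(arr, method)(*args, **kwds)
TypeError: unsupported operand type(s) for *: 'NoneType' and 'float'
```

```bash
python3 - <<'E'
from h import *
from cell import r,optics
yaw=np.arctan2(.962,-.273)
r.set_gripper(.2)
r.move_to([.62,.13,.30],quat(yaw))
T=np.eye(4);T[:3,:3]=Ro.from_quat(r.current_ee_rot()).as_matrix();T[:3,3]=r.current_tool_pos()
d=optics.get_image("wrist"); d["T"]=T@d["mount"]; pickle.dump(d,open("w1.pkl","wb"))
cv2.imwrite("pics/w1.png",d["pixels"][:,:,::-1]); print(d["mount"].round(3),d["T"].round(3),r.current_t())
E
```

```text
[[ 0.001 -0.946 -0.325  0.085]
 [ 1.     0.001  0.001  0.001]
 [-0.    -0.325  0.946 -0.12 ]
 [ 0.     0.     0.     1.   ]] [[ 0.961  0.26   0.09   0.597]
 [ 0.275 -0.909 -0.313  0.212]
 [ 0.     0.325 -0.946  0.42 ]
 [ 0.     0.     0.     1.   ]] 2.8583
```

View pics/w1.png

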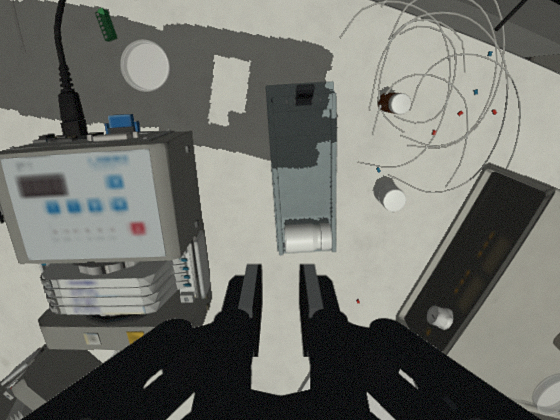

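The wrist view shows the cradle from (300,90) at the stop end to (307,252) at the landing, with the jar at (308,236). The bar is near (305,95). I'll enlarge this to fit the pose.

```bash
python3 - <<'E'
from h import *
d=pickle.load(open("w1.pkl","rb"))
c=cv2.resize(d["pixels"][75:265,255:350],None,fx=3.1,fy=3.1,interpolation=cv2.INTER_CUBIC)[:,:,::-1].copy()
M=np.linalg.inv(d["T"])
yaw=np.arctan2(.962,-.273);R=np.array([[np.cos(yaw),-np.sin(yaw),0],[np.sin(yaw),np.cos(yaw),0],[0,0,1]])
P=np.array([[-104,-39,0],[-104,39,0],[104,39,0],[104,-39,0],[75.5,-31,50],[75.5,31,50]])/1e3
W=P@R.T+[.648,.124,0]
o=c.copy()
for u in proj(d,W,M): cv2.circle(o,tuple(int(v) for v in (u-[255,75]+.5)*3.1),4,(0,0,255),1)
cv2.imwrite("pics/c2.png",np.clip(np.hstack([c,o]).astype(float)*1.4,0,255))
E
```

```text
[ WARN:0@0.267] global loadsave.cpp:1063 imwrite_ Unsupported depth image for selected encoder is fallbacked to CV_8U.
```

View pics/c2.png

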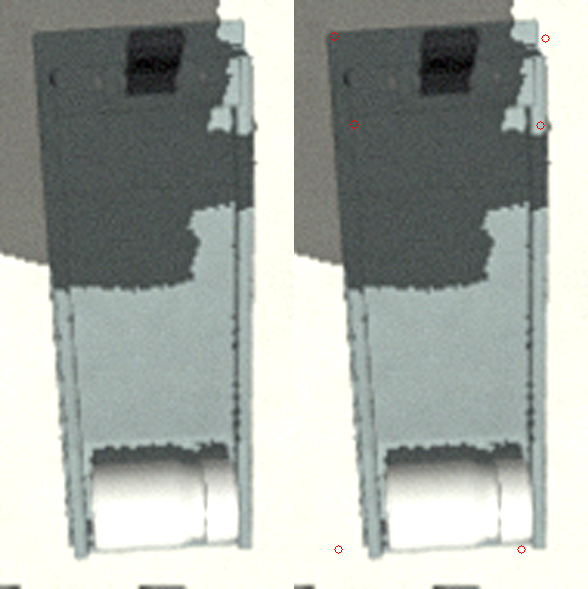

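```bash
cat > fit.py <<'E'
from h import *
from scipy.optimize import least_squares
d=pickle.load(open("w1.pkl","rb")); M=np.linalg.inv(d["T"])
px=lambda a:np.array(a)/3.1-.5+[255,75]
C=[(px((73,557)),-104,39),(px((251,548)),-104,-39)]
E=[(px((52,288)),39),(px((253,208)),-39),(px((62,420)),39),(px((252,380)),-39)]
def W(p,P):
    c,s=np.cos(p[2]),np.sin(p[2]); P=np.array(P)/1e3
    return np.array([p[0]+c*P[0]-s*P[1],p[1]+s*P[0]+c*P[1],P[2]])
zr=lambda x:16+max(0,x+55)*np.tan(np.radians(10))
def res(p):
    o=[]
    for u,x,y in C:o+=list(proj(d,W(p,(x,y,zr(x))),M)[0]-u)
    for (u,y),x in zip(E,p[3:]):o+=list(proj(d,W(p,(x,y,zr(x))),M)[0]-u)
    return o
f=least_squares(res,[.648,.124,np.arctan2(.962,-.273),0,20,-50,-40],x_scale=[.01,.01,.1,30,30,30,30])
p=f.x;print(p.round(4),np.round(f.fun,2))
np.save("cradle.npy",p[:3])
# depth check: map to cradle frame
v,u=np.mgrid[75:265,255:350];z=d["depth"][75:265,255:350]
q=cv2.undistortPoints(np.stack([u.ravel(),v.ravel()],1).astype(float)[:,None],K(d),np.array(d["D"],float))[:,0]
X=np.c_[q,np.ones(len(q))]*z.reshape(-1,1);X=X[z.ravel()>0]
X=X@d["T"][:3,:3].T+d["T"][:3,3];c,s=np.cos(p[2]),np.sin(p[2])
L=np.c_[(X[:,:2]-p[:2])@np.array([[c,-s],[s,c]]),X[:,2]]*1e3
np.save("L.npy",L)
for a in range(-120,115,8):
    m=(L[:,0]>a)&(L[:,0]<a+8); k=m&(abs(L[:,1])<12); h=m&(L[:,2]>7)
    if k.any() and h.any(): print(a+4,np.percentile(L[k,2],[5,50,95]).round(1),"y",np.percentile(L[h,1],[1,99]).round(1))
t=pickle.load(open("top.pkl","rb"))
print(proj(t,[W(p,(-104,39,16)),W(p,(-104,-39,16)),W(p,(104,-39,0)),W(p,(104,39,0))]).round(1))
E
python3 fit.py
```

```text
[  0.6491   0.1306   1.9167  11.7851  36.8895 -42.9435 -30.9484] [-1.54  0.43  1.97 -0.47 -2.02  0.18  1.71  0.01 -1.55  0.14  1.42  0.02]
-108 [-0.8  0.6 10.4] y [-36.8  35.4]
-100 [10.7 10.8 10.9] y [-37.4  35.7]
-92 [35.2 37.7 39.3] y [-37.4  36.1]
-84 [39.1 40.8 42.3] y [-37.5  35.7]
-76 [39.2 41.4 43. ] y [-37.5  35.2]
-68 [ 7.4 36.1 40.1] y [-36.4  34.8]
-60 [ 6.9  9.  32.1] y [-36.1  35. ]
-52 [ 7.5  9.  10.3] y [-36.4  35.8]
-44 [ 9.  10.2 11.5] y [-37.8  35.2]
-36 [10.5 11.8 13.2] y [-37.5  35.7]
-28 [11.7 13.1 14.7] y [-37.5  35.2]
-20 [13.2 14.4 15.9] y [-37.3  35.7]
-12 [14.4 15.8 17.5] y [-37.3  35.3]
-4 [16.2 17.3 18.6] y [-37.2  35.6]
4 [17.5 18.8 20. ] y [-37.1  35.1]
12 [18.9 20.3 21.5] y [-37.1  35.6]
20 [20.2 21.5 23. ] y [-35.9  35.4]
28 [21.5 22.9 24.2] y [-36.   35.5]
36 [22.8 24.3 25.9] y [-37.  35.]
44 [21.7 24.7 26.6] y [-36.9  35.4]
52 [21.  22.2 23.7] y [-36.8  35. ]
60 [20.8 22.2 23.4] y [-37.2  35.3]
68 [20.9 22.3 23.8] y [-37.3  35. ]
76 [22.7 49.6 61.5] y [-36.5  35.2]
84 [61.  67.1 85.4] y [-36.5  34.9]
92 [  3.7  93.1 101.7] y [-36.3  34.7]
100 [ -0.4   4.3 101.6] y [-7.9  6.1]
[[317.  205.1]
 [308.4 181.4]
 [243.4 203.6]
 [251.2 227.6]]
```

The depth data match the cradle model within about 1 mm. The crest is at x≈46 mm, the jar centre at x≈-79 mm, and the bar tip at about (99, 0, 101) mm. Next I'll go behind the jar and push.

```bash
cat >> h.py <<'E'
p0=np.load("cradle.npy")
def tcp(x,y,ztip):
    "cradle mm (tip centre) -> TCP world"
    c,s=np.cos(p0[2]),np.sin(p0[2]); y=y-1
    return [p0[0]+(c*x-s*y)/1e3,p0[1]+(s*x+c*y)/1e3,ztip/1e3+.022]
def snap(name):
    from cell import r,optics
    T=np.eye(4);T[:3,:3]=Ro.from_quat(r.current_ee_rot()).as_matrix();T[:3,3]=r.current_tool_pos()
    d=optics.get_image("wrist"); d["T"]=T@d["mount"]; pickle.dump(d,open(name+".pkl","wb")); cv2.imwrite(f"pics/{name}.png",d["pixels"][:,:,::-1])
E
python3 - <<'E'
from h import *
from cell import r
q=quat(p0[2])
r.move_to(tcp(-122,0,90),q)
r.move_linear(tcp(-122,0,17),vel=.08)
r.move_linear(tcp(-71,0,17),vel=.018)
r.move_linear(tcp(-41,0,22.3),vel=.018)
print(r.current_contact_force(),r.current_opening(),r.current_t())
snap("w2")
E
```

```text
[-0.61016953 -1.07922568 -0.33392771] 0.20287551446803695 9.6583
```

View pics/w2.png

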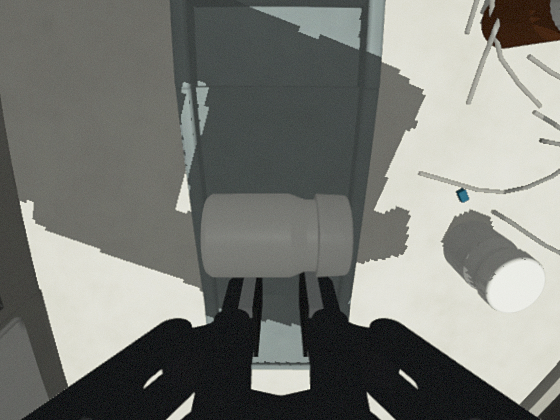

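The jar is square on the ramp at (278,235), with both fingers against it at (243,280) and (315,280). I'll keep pushing up to the seat.

```bash
python3 - <<'E'
from h import *
from cell import r
r.move_linear(tcp(28,0,22.3+69*.1763),vel=.02)
print(r.current_contact_force(),r.current_t())
snap("w3")
E
```

```text
[ 0.24998189 -0.54796085  0.05905921] 13.3583
```

View pics/w3.png

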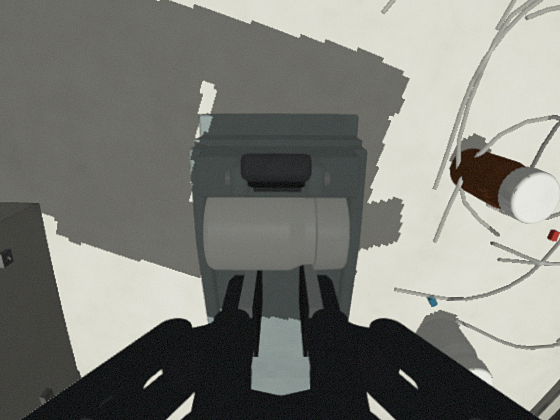

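The jar is up against the stop at (277,233). I'll check its height by depth.

```bash
cat >> h.py <<'E'
def local(d,m):
    v,u=np.nonzero(m&(d["depth"]>0)); z=d["depth"][v,u]
    q=cv2.undistortPoints(np.stack([u,v],1).astype(float)[:,None],K(d),np.array(d["D"],float))[:,0]
    X=(np.c_[q,np.ones(len(q))]*z[:,None])@d["T"][:3,:3].T+d["T"][:3,3];c,s=np.cos(p0[2]),np.sin(p0[2])
    return np.c_[(X[:,:2]-p0[:2])@np.array([[c,-s],[s,c]])+[0,1],X[:,2]][:,:]*[1e3,1e3,1e3]
def jar(d,box):
    m=np.zeros(d["depth"].shape,bool); m[box[0]:box[1],box[2]:box[3]]=1; L=local(d,m); L=L[L[:,2]>40]
    from scipy.optimize import least_squares
    f=least_squares(lambda p:np.hypot(L[:,0]-p[0],L[:,2]-p[1])-17,[L[:,0].mean(),35],loss="soft_l1"); return f.x,f.fun.std()
E
python3 -c "
from h import *
d=pickle.load(open('w3.pkl','rb'));print(jar(d,(202,262,215,292)))
d=pickle.load(open('w2.pkl','rb'));m=np.zeros((420,560),bool);m[200:265,215:285]=1;L=local(d,m);print(L[:,2].max())"
```

```text
(array([56.47613015, 39.24834308]), np.float64(0.5623226158269977))
51.67265869766926
```

The jar has dropped into the seat (z 39.2) but may be 2 mm short of the stop. I'll nudge it gently with a force guard, then retreat.

```bash
python3 - <<'E'
from h import *
from cell import r
u=np.array([np.cos(p0[2]),np.sin(p0[2])])
r.sleep(.2); f0=r.current_contact_force()[:2]@u; z=34.5
for x in np.arange(28.5,33.6,.5):
    r.move_linear(tcp(x,0,z),vel=.015); r.sleep(.1)
    f=r.current_contact_force()[:2]@u-f0; print(x,round(f,2))
    if f<-1.2: break
r.move_linear(tcp(x-8,0,34),vel=.02)
r.move_linear(tcp(x-14,0,60),vel=.06)
snap("w4"); d=pickle.load(open("w4.pkl","rb"))
m=np.zeros((420,560),bool);m[100:300,215:340]=1;L=local(d,m)
L=L[(L[:,0]>40)&(L[:,0]<72)&(L[:,2]>43)&(L[:,2]<62)&(abs(L[:,1])<25)]
from scipy.optimize import least_squares
g=least_squares(lambda p:np.hypot(L[:,0]-p[0],L[:,2]-p[1])-17,[57,39],loss="soft_l1");print(g.x,g.fun.std(),r.current_t())
E
```

```text
28.5 -5.29
[57. 39.] nan 15.15
  ret = _var(a, axis=axis, dtype=dtype, out=out, ddof=ddof,
  arrmean = um.true_divide(arrmean, div, out=arrmean,
  ret = ret.dtype.type(ret / rcount)
```

View pics/w4.png

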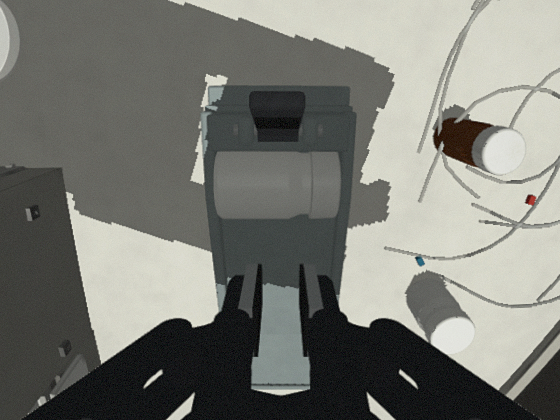

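```bash
sed -i 's/+\[0,1\],X/+[0,.001],X/' h.py; cat >> h.py <<'E'
def jarfit(name):
    from scipy.optimize import least_squares
    d=pickle.load(open(name+".pkl","rb")); L=local(d,np.ones((420,560),bool)); L=L[(L[:,0]>40)&(L[:,0]<72)&(L[:,2]>43)&(L[:,2]<57.9)&(abs(L[:,1])<25)&(abs(L[:,1])>11)]
    g=least_squares(lambda p:np.hypot(L[:,0]-p[0],L[:,2]-p[1])-17,[57,39],loss="soft_l1");return g.x.round(2),g.fun.std(),len(L)
E
python3 - <<'E'
from h import *
from cell import r
print(jarfit("w4"))
u=np.array([np.cos(p0[2]),np.sin(p0[2])])
r.move_linear(tcp(15,0,125),vel=.12)
r.set_gripper(0)
r.move_linear(tcp(135,0,125),vel=.12)
r.move_linear(tcp(135,0,86),vel=.1)
r.sleep(.2);f0=np.array(r.current_contact_force())
for x,z in [(100,86),(85,86),(72,86),(66,86),(61,80),(57,74),(55,69)]:
    r.move_linear(tcp(x,0,z),vel=.03); f=np.array(r.current_contact_force())-f0; print(x,z,f.round(2))
    if np.linalg.norm(f)>12: print("STOP"); break
snap("w5"); print(r.current_t())
E
```

```text
(array([56.26, 39.02]), np.float64(0.9647531162416678), 4062)
100 86 [-1.03 -0.12  0.59]
85 86 [-0.33  0.12  0.41]
72 86 [-0.73 -0.44  0.22]
66 86 [-1.29  0.7  -0.03]
61 80 [-0.81  0.01  1.28]
57 74 [-0.6  -0.18  0.55]
55 69 [-0.28  0.68  0.84]
22.125
```

View pics/w5.png

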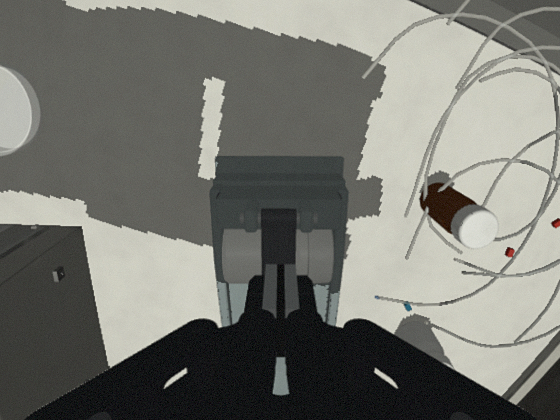

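The bar is nearly down over the jar, with the fingers on it at (280,275). I'll press the last millimetres under a force guard.

```bash
python3 - <<'E'
from h import *
from cell import r
r.sleep(.2);f0=np.array(r.current_contact_force())
for z in np.arange(68,59,-.5):
    r.move_linear(tcp(54,0,z),vel=.02); r.sleep(.1); f=r.current_contact_force()[2]-f0[2]; print(z,round(f,2))
    if f>5: break
r.move_linear(tcp(54,0,100),vel=.06)
r.move_linear(tcp(-15,0,150),vel=.15)
snap("w6"); print(jarfit("w6"),r.current_t())
d=pickle.load(open("w6.pkl","rb"));L=local(d,np.ones((420,560),bool))
for a in range(40,92,5):
    m=(abs(L[:,0]-a)<2.5)&(abs(L[:,1])<6); print(a,np.median(L[m,2]).round(1),end="; ")
E
```

```text
68.0 -0.86
67.5 -0.62
67.0 -0.73
66.5 -0.36
66.0 -1.11
65.5 -0.22
65.0 -0.31
64.5 -0.94
64.0 1.61
63.5 6.29
(array([56.51, 38.86]), np.float64(1.006346141714864), 1962) 27.35
40 62.7; 45 63.9; 50 63.8; 55 63.7; 60 63.9; 65 63.9; 70 64.0; 75 63.8; 80 64.1; 85 65.1; 90 62.8;
```

View pics/w6.png

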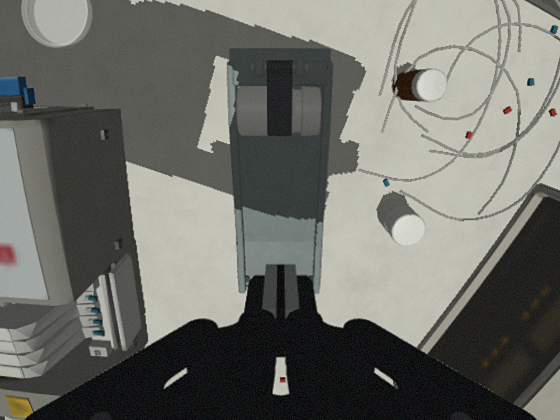

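The bar is level (top at 64 mm along its length), it lies over the seated jar at (280,110), and the robot is clear. Handing in.

```bash
python3 -c "
from cell import r
r.sleep(.3);print(r.hand_in())"
```

```text
the job is handed in; nothing more can be done
None
```

The jar was pushed up the ramp into the seat against the stop, the hold-down arm lies fully down over it, and the job was handed in at about 28 s (limit 54 s) with the robot clear; no verdict came back.

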